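Put the dresser-top things back on their own pads

ROBOT

A 6-joint arm with a two-finger parallel gripper is mounted at the origin on the work surface. World frame = base frame: x ahead of the robot, y to its left, z up, the work surface at z = 0. Lengths are in mm, angles in rad, forces in N, time in s.
With the tool pointing down it reaches from about 275 to 850 mm from the base axis. Payload 19 kg.
Tool frame: the origin (TCP) lies at the very end of the fingers, on their centre line; the grasp point (between the pads) lies 19 mm behind it; z points along the fingers, y is the direction in which the jaws open and shut (so a half turn about z gives the same grasp; the last joint's range is limited). The gripper opens to 85 mm and grips with 20 to 120 N. Pads are 22 mm wide; open, the fingers measure 114 mm over their backs; the gripper's body (76 mm by 85 mm) begins 54 mm behind the grasp point. The pads swing forward as they close: fully open they stand 13 mm farther back than shut.
Start: joints at [1.081, 0.15, 1.437, -0, 1.554, -0.134], TCP at [200.298, 538.954, 231.267] pointing down, gripper open.
Joint ranges: [-2.8, 2.8], [-0.68, 2.1], [0.12, 2.68], [-1.39, 4.53], [0.16, 2.79], [-2.81, 2.81]. Speed limits (rad/s): [1.89, 1.89, 2.22, 3.01, 3.01, 3.01].

INTERFACE

Orientations are given as a unit quaternion [x, y, z, w].
In Python, from cell import read_state, viewer, sign_off gives the robot as it stands.
- The arm moves only by the shell command python3 -m creep 'ROWS' [FORCE]. ROWS is JSON, a list of rows, each a list of 7 numbers: the turn, a rotation vector about the world's x, y, z in rad, then the shift along the world's x, y, z in cm, then the finger opening in cm, from 0 to 8.54. A call has exactly 5 rows; each row shifts and turns the commanded pose from where the row before left it; what a row does not reach is not made up. A row lasts 1/8 s, in which the tool goes at most 62.5 mm and 10.7 degrees, less where a joint would pass 70% of its speed; a pose out of reach is approached as far as the arm can. A call with a gripper value outside its range is refused whole. The fingers move at their own pace and stop on an object; FORCE is the grip in N (left out, the last holds). Time passes only in rows, so rows that do not move let the fingers close, or fill a call up. It gives the time, the measured TCP pose, the force and the opening at its end, in the units of the state.
- read_state(): the state, without advancing time (a new reading comes with each control period).
- viewer.get_image(name): name is "scene" or "top"; returns (picture, depth): 420x560x3 uint8, blue, green, red; 420x560 float32, mm along the optical axis (not along the pixel's ray), 0 where there is no reading.
- viewer.camera_params(name): a dict with "fx", "fy", "cx", "cy" (pixels), "D" ([k1, k2, p1, p2, k3] as OpenCV has them; the pictures are not rectified), "view" (4x4, takes a point from world to camera coordinates). Camera axes: x right, y down, z forward; pixel columns grow to the right and rows downward; lengths in mm; the calibration is good to about 2 mm. A picture is of the moment at which its call begins. camera_params takes no time and is no camera call.
- sign_off(): hands the job in, once; it reports no verdict.
The state is a dict: "time": time; "joint_pos": joint angles; "joint_velocities": joint speeds; "tau": joint torques, N m; "ee_pos": TCP position; "ee_rot": TCP orientation; "ft_force": force on the tool from outside, world axes, zero at the start; "wrist_torque": the same for the moment, N m; "gripper_width": opening from 0.0 (shut) to 1.0 (fully open).
Only numpy, scipy, OpenCV 4.12 (cv2) and the standard library are available. Lean on these libraries where they do the work, as an engineer would, in place of code of your own. Each camera call takes 0.05 s, during which the arm holds its last target. There are 200 camera calls.

TASK

The four things on the dressing counter stand on each other's leather pads. Move each to its own pad: the polish tin to the large round pad, the scent bottle to the small round one, the ring box to the square one with its sides parallel to the pad's, and the clothes brush to the oblong one, lying lengthwise along it, bristles down; stand each in the middle of its pad. The empty slate slab is free for parking things on the way; never tip the bottle over, and leave the small white bowl where it is.

Things in the scene. Friction and masses are not known exactly. Their poses are not given: they have to be found in the camera images.
- tin: Round flat shoe-polish tin of bare metal, diameter 62 mm, 26 mm high, about 0.12 kg. Origin: centre of its underside; z up. Starts standing on the square or the oblong pad.
- bottle: Small round scent bottle of amber glass with a black cap: body diameter 38 mm from the underside up to 66 mm, then a neck and a cap of diameter 26 mm, 95 mm high in all, about 0.14 kg. Origin: centre of its underside; z up. Starts standing on the square or the oblong pad, whichever the tin is not on.
- box: Closed square ring box of dark wood with a brass inlay, 52 x 52 mm, 42 mm high, about 0.13 kg; the lid does not open. Origin: centre of its underside; x and y along its sides, z up. Starts on one of the two round pads.
- brush: Oblong clothes brush lying bristles down: light wooden back 42 mm wide (x) and 130 mm long (y), from 18 to 38 mm above the underside, over a stiff dark bristle block 36 x 122 mm; about 0.11 kg. Origin: centre of its underside; z up, y along its length. Starts on one of the two round pads, whichever the ring box is not on; it overhangs the smaller one.
- pad_tin: The large round tan leather pad, diameter 120 mm: home of the tin. Fixed to the counter, 6 mm thick, top flat and without rim. Origin: centre of its underside, on the counter (z = 0); z up.
- pad_bottle: The small round tan leather pad, diameter 84 mm: home of the scent bottle. Fixed to the counter, 6 mm thick, top flat and without rim. Origin: centre of its underside, on the counter (z = 0); z up.
- pad_box: The square tan leather pad, 100 x 100 mm: home of the ring box. x and y along its sides. Fixed to the counter, 6 mm thick, top flat and without rim. Origin: centre of its underside, on the counter (z = 0); z up.
- pad_brush: The oblong tan leather pad, 80 mm (x) by 170 mm (y): home of the brush. Fixed to the counter, 6 mm thick, top flat and without rim. Origin: centre of its underside, on the counter (z = 0); z up.
- slab: A square dark slate slab, 130 x 130 mm, empty at the start: the free spot to park things on. x and y along its sides. Fixed to the counter, 6 mm thick, top flat and without rim. Origin: centre of its underside, on the counter (z = 0); z up.
- dish: A small white ceramic bowl, 60 mm across, 26 mm high, loose on the counter between the pads, on the robot's side; to be left where it is. Origin: centre of its underside. Other things stand on the counter too, all fixed: those over 7 mm high are at least 120 mm from any pad's or the slab's centre; a pair of cufflinks and a tie clip, 7 mm high at most, lie between the pads, clear of them.
There are look-alikes about, which are no part of the job. What is shaped like the pad_box but purple is not meant.

How it is judged (in metres and radians):
At the end, for the whole second after the job is handed in: Tin, bottle, box and brush each rest upright (within 0.1 rad) on their own pad, centre within 15 mm of the pad's centre; the brush's length within 0.2 rad of the oblong pad's, the box's sides within 0.2 rad of parallel to the square pad's; all released and at rest (horizontal distance between tin and pad_tin below 0.015 m and z of tin in the frame of pad_tin between 0.003 and 0.01 m and angle between each of tin, bottle, box, brush's own z axis and vertical below 0.1 rad and linear speed of each of tin, bottle, box, brush below 0.02 m/s and angular speed of each of tin, bottle, box, brush below 0.2 rad/s and contact force between each of tin, bottle, box, brush and the fingers below 0.05 N and horizontal distance between bottle and pad_bottle below 0.015 m and z of bottle in the frame of pad_bottle between 0.003 and 0.01 m and horizontal distance between box and pad_box below 0.015 m and z of box in the frame of pad_box between 0.003 and 0.01 m and horizontal distance between brush and pad_brush below 0.015 m and z of brush in the frame of pad_brush between 0.003 and 0.01 m and angle between the y axis of brush and the y axis of pad_brush, either way round below 0.2 rad and (angle between the x axis of box and the x axis of pad_box, either way round below 0.2 rad or angle between the x axis of box and the y axis of pad_box, either way round below 0.2 rad)); the robot touches nothing.
It fails at once if the bottle is tipped over (leaning more than 0.6 rad) (angle between bottle's own z axis and vertical above 0.6 rad).
It fails at once if the small white bowl is moved by more than 20 mm (distance of dish from where it was at the start of the episode above 0.02 m).
It also fails if it takes over 141 s, if anything falls off the work surface, if the arm or the gripper's body presses on something with over 40 N, if the wrist force passes 120 N, or if a joint passes its speed limit or range.

## Working session

There is one attempt and no reset: what is moved stays moved. The work goes in short steps, Python scripts to look and compute and a shell command to move; the robot and the scene stay as the last step left them, time stands still between calls to the robot, and variables do not carry over. Pictures are saved under pics/ and viewed, about 12 in all and at most 16, crops included, and the job is handed in when it is done.

```bash
mkdir -p pics; ls; cat > h.py <<'E'
import numpy as np, cv2, json
from cell import read_state, viewer, sign_off
def grab(n,save=None):
    im,d=viewer.get_image(n)
    im=np.array(im);d=np.array(d)
    if save: cv2.imwrite(f'pics/{save}.png',im); np.savez(f'pics/{save}.npz',im=im,d=d)
    return im,d
def cam(n):
    p=viewer.camera_params(n); K=np.array([[p['fx'],0,p['cx']],[0,p['fy'],p['cy']],[0,0,1.]])
    return K,np.array(p['D'],float),np.array(p['view'],float)
def rays(n,uv):
    K,D,V=cam(n); uv=np.asarray(uv,float).reshape(-1,1,2)
    q=cv2.undistortPoints(uv,K,D).reshape(-1,2)
    return np.c_[q,np.ones(len(q))],V
def plane(n,uv,z):
    r,V=rays(n,uv); R=V[:3,:3];c=-R.T@V[:3,3]; w=r@R
    return c+w*((z-c[2])/w[:,2])[:,None]
def pts(n,uv,d):
    r,V=rays(n,uv); return (r*np.asarray(d)[:,None]-V[:3,3])@V[:3,:3]
def cloud(n,d):
    h,w=d.shape; vv,uu=np.mgrid[:h,:w]
    P=pts(n,np.c_[uu.ravel(),vv.ravel()],d.ravel()).reshape(h,w,3); P[d==0]=np.nan
    return P
E
python3 - <<'E'
from h import *
for n in('top','scene'):
    grab(n,n+'0'); K,D,V=cam(n); print(n,K[0,0],K[1,1],K[0,2],K[1,2],D,(-V[:3,:3].T@V[:3,3]).round())
print(read_state())
E
```

```text
pics
top 390.0742061794012 390.0742061794012 278.91432265663695 218.78430313305614 [0.01182747 0.         0.         0.         0.        ] [384.  80. 820.]
scene 400.5487984198688 400.5487984198688 279.3507810901533 216.55258958374358 [0.00550526 0.         0.         0.         0.        ] [1124.  373.  789.]
{'time': 0.1, 'joint_pos': array([ 1.08100839e+00,  1.50928736e-01,  1.43794965e+00, -2.82088206e-05,
        1.55377738e+00, -1.34000001e-01]), 'joint_velocities': array([-0.00023644, -0.00237378, -0.00092271,  0.00100623, -0.00119188,
        0.00163282]), 'tau': array([ 4.37065522e-03, -7.14377260e+01, -5.71796072e+01, -1.14099032e-04,
        7.02355814e-03,  5.98377412e-06]), 'ee_pos': array([200.21503036, 538.78889095, 230.74857894]), 'ee_rot': array([ 1.76956903e-01,  9.84218457e-01, -5.10240494e-04, -1.49693150e-04]), 'ft_force': array([0.14668251, 0.10691234, 0.70709132]), 'wrist_torque': array([ 0.02172818, -0.03547605,  0.03114061]), 'gripper_width': 0.9990354382313054}
```

View pics/top0.png

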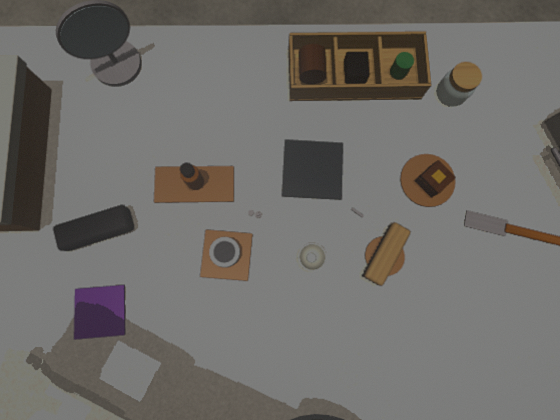

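View pics/scene0.png

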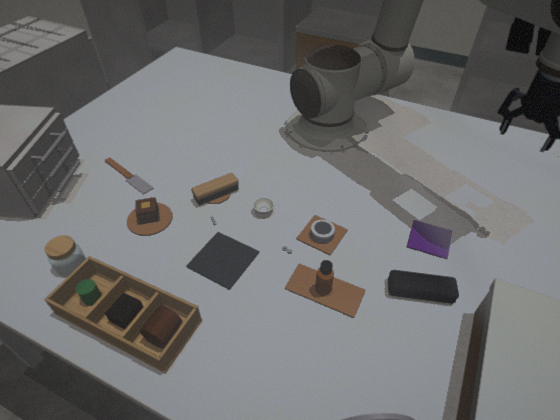

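The top view shows:
- The tin at (225,252) on the square tan pad, and the bottle at (193,177) on the oblong one.
- The box at (435,178) on the large round pad, and the brush at (388,253) on the small round one.
- The slab at (313,169) and the bowl at (312,257).

Two things look like the square pad: tan at (227,255) and purple at (100,312). The tan one is meant, because the task rules out purple. The black box in the tray at (357,68) and the white jar at (460,85) are clutter.

```bash
cat > m.py <<'E'
from h import *
def fitcirc(p):
    A=np.c_[2*p,np.ones(len(p))]; s=np.linalg.lstsq(A,(p**2).sum(1),rcond=None)[0]
    return s[:2],np.sqrt(s[2]+s[:2]@s[:2])
def rect(p):
    (c,wh,a)=cv2.minAreaRect(p.astype(np.float32)); return np.round(c,1),np.round(wh,1),round(a,1)
E
python3 - <<'E'
from m import *
im=cv2.imread('pics/top0.png'); d=np.load('pics/top0.npz')['d']; P=cloud('top',d)
hsv=cv2.cvtColor(im,cv2.COLOR_BGR2HSV)
for n,(u,v) in dict(obl=(165,185),sq=(208,270),lr=(412,190),sr=(375,250),brush=(388,250),slab=(300,150),table=(260,320)).items(): print(n,hsv[v,u],P[v,u].round())
m=cv2.inRange(hsv,(3,110,60),(16,255,255)); cv2.imwrite('pics/mask.png',m)
rois=dict(obl=(150,160,240,208),sq=(195,225,258,285),lr=(395,150,460,210),sr=(358,215,415,290))
for n,(a,b,c,e) in rois.items():
    mm=np.zeros_like(m); mm[b:e,a:c]=m[b:e,a:c]; 
    cs,_=cv2.findContours(mm,cv2.RETR_EXTERNAL,cv2.CHAIN_APPROX_NONE)
    q=np.vstack([x for x in cs if cv2.contourArea(x)>15]).reshape(-1,2)
    p=plane('top',q,6)[:,:2]
    print(n,rect(p)); 
    if n in('lr','sr'):
        h=cv2.convexHull(p.astype(np.float32)).reshape(-1,2)
        print('  circ',fitcirc(h),'min',cv2.minEnclosingCircle(p.astype(np.float32)))
# slab
mm=np.zeros_like(m); mm[130:210,270:355]=cv2.inRange(hsv,(0,0,0),(180,255,75))[130:210,270:355]
q=np.argwhere(mm)[:,::-1]; print('slab',rect(plane('top',q,6)[:,:2]))
# object tops from depth
for n,(a,b,c,e),z0,z1 in [('tin',(195,225,258,285),24,42),('box',(400,150,470,210),40,58),('brush',(355,210,420,295),35,55),('bottlecap',(170,150,225,208),90,112),('bottlebody',(170,150,225,208),30,80),('dish',(290,235,335,280),15,40)]:
    R=P[b:e,a:c].reshape(-1,3); R=R[(R[:,2]>z0)&(R[:,2]<z1)]
    print(n,len(R),rect(R[:,:2]) if len(R)>3 else '',R.mean(0).round(1), np.median(R[:,2]).round(1))
E
python3 - <<'E'
import cv2
im=cv2.imread('pics/top0.png')[140:300,140:480]; m=cv2.imread('pics/mask.png')[140:300,140:480]
cv2.imwrite('pics/c1.png',cv2.resize(cv2.vconcat([im,m]),None,fx=1.8,fy=1.8,interpolation=cv2.INTER_CUBIC))
E
```

```text
obl [ 14 124 113] [612. 301.   6.]
sq [ 14 113 126] [428. 207.   9.]
lr [ 14 136 111] [ 590. -230.    7.]
sr [15 79 58] [ 462. -139.   15.]
brush [ 17 121 124] [ 458. -157.   44.]
slab [90  9 56] [686.   9.   5.]
table [ 60   2 126] [325. 102.   0.]
obl (array([614., 240.]), array([165.2,  77.6]), 88.9)
sq (array([459.8, 170.6]), array([96.4, 96.7]), 84.0)
lr (array([ 613.8, -266.1]), array([115.4, 115.8]), 41.3)
  circ (array([ 613.14238985, -266.31254256]), np.float64(58.111108832991)) min ((613.043701171875, -266.6068420410156), 58.87839889526367)
sr (array([ 450.8, -160.6]), array([80.2, 61.6]), 58.6)
  circ (array([ 450.53142773, -160.13810431]), np.float64(39.70779938008277)) min ((450.4706726074219, -160.3643341064453), 40.212684631347656)
slab (array([641.9, -16.8]), array([128.1, 128.7]), 85.7)
tin 730 (array([463.7, 172.1]), array([60.2, 58.9]), 89.8) [463.8 172.4  32.4] 32.5
box 635 (array([ 608.5, -271.3]), array([52. , 52.1]), 40.8) [ 607.5 -269.8   48.6] 48.8
brush 1383 (array([ 453.3, -157. ]), array([ 43.9, 130.7]), 58.5) [ 451.5 -154.9   43.9] 44.2
bottlecap 155 (array([617.2, 237.1]), array([24.9, 24.2]), 62.6) [616.5 236.2 100.1] 100.8
bottlebody 238 (array([613.9, 234.6]), array([28.9, 37.2]), 33.7) [608.8 231.3  61.5] 69.2
dish 347 (array([451.1,  -5. ]), array([55.4, 57. ]), 88.6) [451.4  -6.4  22.7] 24.3
```

View pics/c1.png

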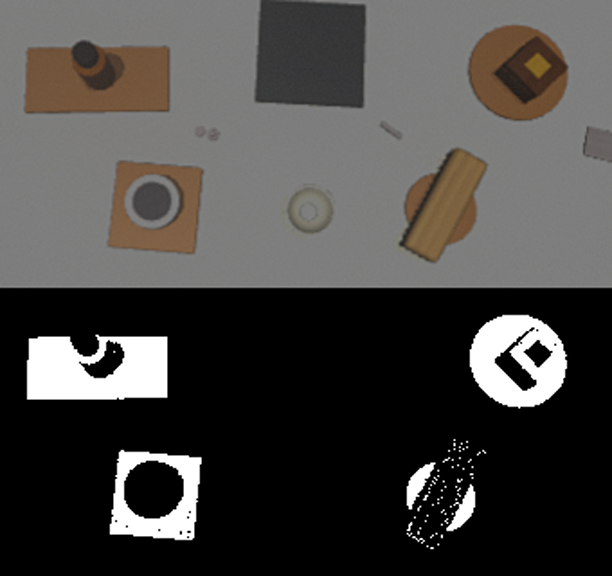

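The mask agrees with the sizes given: the square pad measures about 97, the oblong 165x78, and the circles 58 and 40 in radius, each about 1 px inset. The crop confirms the tan square, with the tin at its middle. Plan: tin→slab, box→square, tin→large round, then bottle→slab, brush→oblong, bottle→small round.

```bash
python3 -m creep '[[0,0,0,2.64,-3.67,-1.3,8.5],[0,0,0,2.64,-3.67,-1.3,8.5],[0,0,0,2.64,-3.67,-1.3,8.5],[0,0,0,2.64,-3.67,-1.3,8.5],[0,0,0,2.64,-3.67,-1.3,8.5]]' 40
python3 -m creep '[[0,0,0,2.64,-3.67,-1.3,8.5],[0,0,0,2.64,-3.67,-1.3,8.5],[0,0,0,2.64,-3.67,-1.3,8.5],[0,0,0,2.64,-3.67,-1.3,8.5],[0,0,0,2.64,-3.67,-1.3,8.5]]'
python3 -m creep '[[0,0,0,0,0,-1,8.5],[0,0,0,0,0,0,8.5],[0,0,0,0,0,0,8.5],[0,0,0,0,0,0,8.5],[0,0,0,0,0,0,8.5]]'
```

```text
time: 0.72
ee_pos: [332.8, 354.1, 165.7]
ee_rot: [0.177, 0.984, -0.0, -0.0]
ft_force: [-0.2, -0.3, 0.6]
gripper_width: 0.997
time: 1.35
ee_pos: [464.9, 170.6, 100.7]
ee_rot: [0.177, 0.984, -0.0, -0.0]
ft_force: [1.2, 0.8, 0.5]
gripper_width: 0.996
time: 1.98
ee_pos: [464.2, 172.4, 91.6]
ee_rot: [0.177, 0.984, 0.0, 0.0]
ft_force: [0.2, -0.2, -0.3]
gripper_width: 0.994
```

```bash
python3 -m creep '[[0,0,0,0,0,-4,8.5],[0,0,0,0,0,-3,8.5],[0,0,0,0,0,-1,8.5],[0,0,0,0,0,-0.6,8.5],[0,0,0,0,0,0,8.5]]' 40
python3 -m creep '[[0,0,0,0,0,0,5.5],[0,0,0,0,0,0,5.5],[0,0,0,0,0,0,5.5],[0,0,0,0,0,0,5.5],[0,0,0,0,0,0,5.5]]' 40
python3 -m creep '[[0,0,0,0,0,2,5.5],[0,0,0,0,0,2,5.5],[0,0,0,0,0,2,5.5],[0,0,0,0,0,0,5.5],[0,0,0,0,0,0,5.5]]'
python3 - <<'E'
from h import *
grab('scene','s1')
im,_=grab('top','t1'); cv2.imwrite('pics/t1c.png',cv2.resize(cv2.imread('pics/s1.png')[160:330,200:400],None,fx=3,fy=3))
E
```

```text
time: 2.6
ee_pos: [464.7, 172.1, 5.8]
ee_rot: [0.177, 0.984, 0.0, 0.0]
ft_force: [0.1, -0.3, -0.3]
gripper_width: 0.997
time: 3.22
ee_pos: [464.8, 172.0, 6.4]
ee_rot: [0.177, 0.984, 0.0, 0.001]
ft_force: [-3.9, -0.9, 11.4]
gripper_width: 0.708
time: 3.85
ee_pos: [464.0, 171.9, 64.6]
ee_rot: [0.177, 0.984, -0.0, -0.0]
ft_force: [-0.4, -0.2, -1.7]
gripper_width: 0.71
```

View pics/t1c.png

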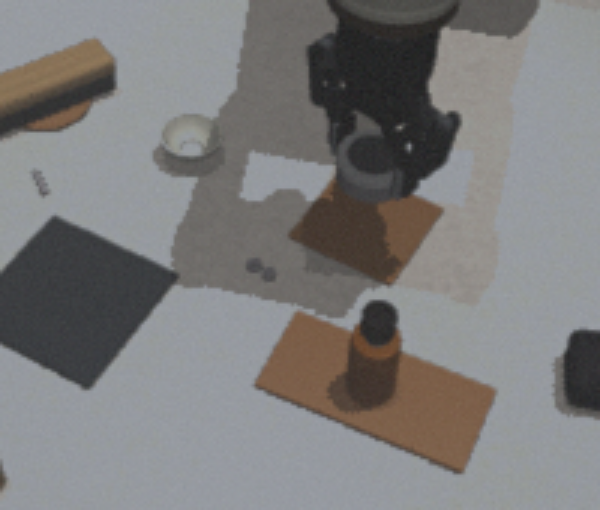

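The crop shows the tin held in the fingers above the square pad, at about (370,160). I'm taking it to the slab.

```bash
python3 -m creep '[[0,0,0,2.97,-3.15,1,5.5],[0,0,0,2.97,-3.15,0,5.5],[0,0,0,2.97,-3.15,0,5.5],[0,0,0,2.97,-3.15,0,5.5],[0,0,0,2.97,-3.15,-1,5.5]]'
python3 -m creep '[[0,0,0,2.97,-3.15,0,5.5],[0,0,0,0,0,-3,5.5],[0,0,0,0,0,-1.8,5.5],[0,0,0,0,0,-0.9,5.5],[0,0,0,0,0,0,5.5]]'
python3 -m creep '[[0,0,0,0,0,0,5.5],[0,0,0,0,0,0,8.5],[0,0,0,0,0,0,8.5],[0,0,0,0,0,0,8.5],[0,0,0,0,0,0,8.5]]'
python3 -m creep '[[0,0,0,0,0,1,8.5],[0,0,0,0,0,3,8.5],[0,0,0,0,0,4,8.5],[0,0,0,0,0,2,8.5],[0,0,0,0,0,0,8.5]]'
```

```text
time: 4.58
ee_pos: [613.8, 13.3, 64.9]
ee_rot: [0.177, 0.984, -0.0, 0.0]
ft_force: [-0.1, 0.2, -0.3]
gripper_width: 0.711
time: 5.2
ee_pos: [642.3, -16.6, 8.1]
ee_rot: [0.177, 0.984, -0.0, -0.0]
ft_force: [0.5, 0.2, -1.2]
gripper_width: 0.707
time: 5.82
ee_pos: [642.6, -17.1, 8.4]
ee_rot: [0.177, 0.984, -0.0, 0.0]
ft_force: [0.7, 0.5, -0.5]
gripper_width: 0.994
time: 6.45
ee_pos: [643.1, -17.1, 109.7]
ee_rot: [0.177, 0.984, -0.0, 0.001]
ft_force: [-0.5, -0.5, 0.5]
gripper_width: 0.996
```

```bash
python3 -m creep '[[0,0,-0.168,-0.58,-4.24,0,8.5],[0,0,-0.168,-0.58,-4.24,0,8.5],[0,0,-0.167,-0.58,-4.24,0,8.5],[0,0,0,-0.58,-4.24,0,8.5],[0,0,0,-0.58,-4.24,0,8.5]]'
python3 -m creep '[[0,0,0,-0.56,-4.22,0,8.5],[0,0,0,0,0,-3,8.5],[0,0,0,0,0,0,8.5],[0,0,0,0,0,0,8.5],[0,0,0,0,0,0,8.5]]'
python3 - <<'E'
from m import *
grab('scene','s2'); grab('top','t2')
q=read_state()['ee_rot']; print(2*np.degrees(np.arctan2(q[1],q[0]))-90)
cv2.imwrite('pics/c2.png',cv2.hconcat([cv2.resize(cv2.imread('pics/s2.png')[120:290,90:290],None,fx=2,fy=2),cv2.resize(cv2.imread('pics/t2.png')[130:300,280:480],None,fx=2,fy=2)]))
E
```

```text
time: 7.08
ee_pos: [612.6, -230.1, 106.4]
ee_rot: [0.416, 0.909, 0.0, -0.001]
ft_force: [-0.1, -0.7, -0.7]
gripper_width: 0.997
time: 7.7
ee_pos: [608.4, -270.9, 79.2]
ee_rot: [0.416, 0.909, -0.0, 0.001]
ft_force: [-0.0, -0.6, 0.7]
gripper_width: 0.996
40.82755044729589
```

View pics/c2.png

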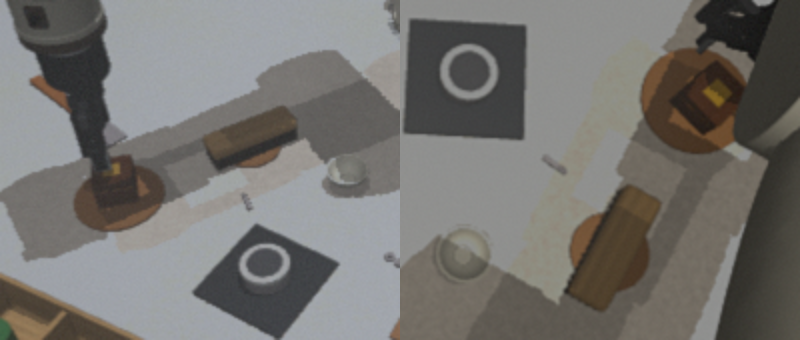

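The scene crop shows the gripper above the box at (115,170), and the tin upright in the middle of the slab. The finger position in the top view fits its parallax. I'm descending on the box.

```bash
python3 -m creep '[[0,0,0,0,0,-2.5,8.5],[0,0,0,0,0,-2.5,8.5],[0,0,0,0,0,-1.5,8.5],[0,0,0,0,0,0,8.5],[0,0,0,0,0,0,4.5]]' 40
python3 -m creep '[[0,0,0,0,0,0,4.5],[0,0,0,0,0,0,4.5],[0,0,0,0,0,0,4.5],[0,0,0,0,0,0,4.5],[0,0,0,0,0,0,4.5]]' 40
python3 -m creep '[[0,0,0,0,0,2,4.5],[0,0,0,0,0,4,4.5],[0,0,0,0,0,3,4.5],[0,0,0,0,0,0,4.5],[0,0,0,0,0,0,4.5]]'
```

```text
time: 8.43
ee_pos: [608.4, -271.5, 14.4]
ee_rot: [0.416, 0.909, -0.0, 0.001]
ft_force: [-0.1, 0.2, 0.3]
gripper_width: 0.81
time: 9.05
ee_pos: [608.4, -271.6, 14.5]
ee_rot: [0.416, 0.909, -0.0, 0.001]
ft_force: [-0.4, 1.4, 6.8]
gripper_width: 0.604
time: 9.68
ee_pos: [607.7, -271.1, 103.3]
ee_rot: [0.416, 0.909, -0.0, -0.0]
ft_force: [0.2, -0.1, -2.3]
gripper_width: 0.605
```

```bash
python3 -m creep '[[0,0,0.151,-1.48,4.42,0,4.5],[0,0,0.151,-1.48,4.42,0,4.5],[0,0,0.151,-1.48,4.42,0,4.5],[0,0,0.151,-1.48,4.42,0,4.5],[0,0,0.15,-1.48,4.42,0,4.5]]'
python3 -m creep '[[0,0,0,-1.48,4.42,0,4.5],[0,0,0,-1.48,4.42,0,4.5],[0,0,0,-1.48,4.42,0,4.5],[0,0,0,-1.48,4.42,0,4.5],[0,0,0,-1.48,4.42,0,4.5]]'
python3 -m creep '[[0,0,0,0,0,-3,4.5],[0,0,0,0,0,-2,4.5],[0,0,0,0,0,0,4.5],[0,0,0,0,0,0,4.5],[0,0,0,0,0,0,4.5]]'
```

```text
time: 10.3
ee_pos: [532.7, -48.8, 102.4]
ee_rot: [0.05, 0.999, 0.0, -0.001]
ft_force: [0.4, 0.2, -1.4]
gripper_width: 0.606
time: 10.92
ee_pos: [458.7, 172.0, 102.5]
ee_rot: [0.052, 0.999, -0.0, -0.001]
ft_force: [1.2, 0.8, -1.5]
gripper_width: 0.602
time: 11.55
ee_pos: [460.3, 170.7, 54.0]
ee_rot: [0.053, 0.999, 0.0, 0.0]
ft_force: [0.6, 0.7, -1.2]
gripper_width: 0.605
```

```bash
python3 -m creep '[[0,0,0,0,0,-2,4.5],[0,0,0,0,0,-1.4,4.5],[0,0,0,0,0,-0.5,4.5],[0,0,0,0,0,0,4.5],[0,0,0,0,0,0,4.5]]'
python3 -m creep '[[0,0,0,0,0,0,6.5],[0,0,0,0,0,0,8.5],[0,0,0,0,0,0,8.5],[0,0,0,0,0,0,8.5],[0,0,0,0,0,0,8.5]]'
python3 -m creep '[[0,0,0,0,0,1,8.5],[0,0,0,0,0,3,8.5],[0,0,0,0,0,4,8.5],[0,0,0,0,0,2,8.5],[0,0,0,0,0,0,8.5]]'
python3 -m creep '[[0,0,0,3.65,-3.75,0,8.5],[0,0,0,3.65,-3.75,0,8.5],[0,0,0,3.65,-3.75,0,8.5],[0,0,0,3.65,-3.75,0,8.5],[0,0,0,3.65,-3.75,0,8.5]]'
python3 -m creep '[[0,0,0,0,0,-3,8.5],[0,0,0,0,0,-3,8.5],[0,0,0,0,0,0,8.5],[0,0,0,0,0,0,8.5],[0,0,0,0,0,0,8.5]]'
python3 - <<'E'
from m import *
im,d=grab('top','t3'); P=cloud('top',d)
for n,(a,b,c,e),z0,z1 in [('tin',(270,130,360,210),26,38),('box',(190,215,260,290),44,54)]:
    R=P[b:e,a:c].reshape(-1,3); R=R[(R[:,2]>z0)&(R[:,2]<z1)]
    print(n,len(R),rect(R[:,:2]) if len(R)>3 else '')
E
```

```text
time: 12.18
ee_pos: [460.1, 170.8, 14.5]
ee_rot: [0.052, 0.999, 0.0, 0.0]
ft_force: [0.2, 0.1, -1.8]
gripper_width: 0.6
time: 12.8
ee_pos: [459.9, 170.8, 14.3]
ee_rot: [0.052, 0.999, -0.0, -0.0]
ft_force: [0.3, 0.1, 0.3]
gripper_width: 0.997
time: 13.42
ee_pos: [460.7, 170.9, 116.2]
ee_rot: [0.052, 0.999, 0.0, 0.002]
ft_force: [-0.0, 0.2, -0.3]
gripper_width: 0.994
time: 14.05
ee_pos: [643.0, -18.1, 113.2]
ee_rot: [0.052, 0.999, 0.0, -0.001]
ft_force: [0.1, 0.0, 0.1]
gripper_width: 0.996
time: 14.68
ee_pos: [643.0, -16.7, 55.7]
ee_rot: [0.052, 0.999, -0.0, 0.001]
ft_force: [-0.3, 1.0, -0.4]
gripper_width: 0.992
tin 0 
box 692 (array([459.7, 170.3]), array([51.8, 52. ]), 84.1)
```

```bash
python3 -m creep '[[0,0,0,0,0,-2.5,8.5],[0,0,0,0,0,-1.6,8.5],[0,0,0,0,0,-0.8,8.5],[0,0,0,0,0,0,8.5],[0,0,0,0,0,0,5.5]]'
python3 -m creep '[[0,0,0,0,0,0,5.5],[0,0,0,0,0,0,5.5],[0,0,0,0,0,0,5.5],[0,0,0,0,0,0,5.5],[0,0,0,0,0,0,5.5]]'
python3 -m creep '[[0,0,0,0,0,2,5.5],[0,0,0,0,0,3,5.5],[0,0,0,0,0,1,5.5],[0,0,0,0,0,0,5.5],[0,0,0,0,0,0,5.5]]'
python3 -m creep '[[0,0,0,-0.59,-4.99,0,5.5],[0,0,0,-0.59,-4.99,0,5.5],[0,0,0,-0.59,-4.99,0,5.5],[0,0,0,-0.59,-4.99,0,5.5],[0,0,0,-0.59,-4.99,0,5.5]]'
python3 -m creep '[[0,0,0,0,0,-2,5.5],[0,0,0,0,0,-1,5.5],[0,0,0,0,0,0,5.5],[0,0,0,0,0,0,5.5],[0,0,0,0,0,0,5.5]]'
```

```text
time: 15.35
ee_pos: [642.8, -16.8, 6.0]
ee_rot: [0.052, 0.999, -0.0, 0.0]
ft_force: [0.5, 0.3, -0.4]
gripper_width: 0.809
time: 15.98
ee_pos: [642.8, -16.8, 6.4]
ee_rot: [0.052, 0.999, -0.0, 0.001]
ft_force: [-3.0, 0.6, 4.8]
gripper_width: 0.709
time: 16.6
ee_pos: [641.9, -16.7, 64.3]
ee_rot: [0.052, 0.999, 0.0, -0.001]
ft_force: [0.3, -0.3, -2.5]
gripper_width: 0.708
time: 17.23
ee_pos: [612.1, -267.6, 64.1]
ee_rot: [0.052, 0.999, 0.0, -0.001]
ft_force: [0.3, 1.4, -2.2]
gripper_width: 0.708
time: 17.85
ee_pos: [613.4, -265.8, 35.9]
ee_rot: [0.052, 0.999, -0.0, 0.0]
ft_force: [0.1, -0.9, -2.7]
gripper_width: 0.71
```

```bash
python3 -m creep '[[0,0,0,0,0,-1.5,5.5],[0,0,0,0,0,-0.9,5.5],[0,0,0,0,0,-0.4,5.5],[0,0,0,0,0,0,5.5],[0,0,0,0,0,0,5.5]]'
python3 -m creep '[[0,0,0,0,0,0,7],[0,0,0,0,0,0,8.5],[0,0,0,0,0,0,8.5],[0,0,0,0,0,0,8.5],[0,0,0,0,0,0,8.5]]'
python3 -m creep '[[0,0,0,0,0,1,8.5],[0,0,0,0,0,3,8.5],[0,0,0,0,0,4,8.5],[0,0,0,0,0,4,8.5],[0,0,0,0,0,3,8.5]]'
python3 -m creep '[[0,0,0,0.04,5.03,0,8.5],[0,0,0,0.04,5.03,0,8.5],[0,0,0,0.04,5.03,0,8.5],[0,0,0,0.04,5.03,0,8.5],[0,0,0,0.04,5.03,0,8.5]]'
python3 - <<'E'
from m import *
im,d=grab('top','t4'); P=cloud('top',d)
for n,(a,b,c,e),z0,z1 in [('tin',(390,145,470,215),26,38),('cap',(170,150,225,208),95,108),('brush',(355,210,420,295),37,51)]:
    R=P[b:e,a:c].reshape(-1,3); R=R[(R[:,2]>z0)&(R[:,2]<z1)]
    print(n,len(R),rect(R[:,:2]) if len(R)>3 else '')
E
```

```text
time: 18.48
ee_pos: [612.9, -266.3, 7.2]
ee_rot: [0.052, 0.999, -0.0, 0.0]
ft_force: [0.4, -0.2, -1.8]
gripper_width: 0.71
time: 19.1
ee_pos: [612.9, -266.3, 7.3]
ee_rot: [0.052, 0.999, -0.0, 0.0]
ft_force: [-0.4, -0.6, -0.3]
gripper_width: 0.996
time: 19.73
ee_pos: [613.1, -266.4, 160.1]
ee_rot: [0.052, 0.999, -0.001, 0.001]
ft_force: [0.7, -0.6, -0.8]
gripper_width: 0.995
time: 20.35
ee_pos: [614.8, -13.2, 158.2]
ee_rot: [0.052, 0.999, -0.0, 0.0]
ft_force: [-0.5, -0.1, -0.4]
gripper_width: 0.995
tin 0 
cap 143 (array([617.5, 236.9]), array([25., 23.]), 45.5)
brush 0
```

```bash
python3 -m creep '[[0,0,0,0.05,5.03,0,8.5],[0,0,0,0.05,5.03,0,8.5],[0,0,0,0.05,5.03,0,8.5],[0,0,0,0.05,5.03,0,8.5],[0,0,0,0.05,5.03,0,8.5]]'
python3 -m creep '[[0,0,0,0,0,-3,8.5],[0,0,0,0,0,0,8.5],[0,0,0,0,0,0,8.5],[0,0,0,0,0,0,8.5],[0,0,0,0,0,0,8.5]]'
python3 - <<'E'
from m import *
grab('scene','s5'); im,d=grab('top','t5'); P=cloud('top',d)
for n,(a,b,c,e),z0,z1 in [('tin',(390,145,470,215),26,38),('brush',(355,210,420,295),37,51)]:
    R=P[b:e,a:c].reshape(-1,3); R=R[(R[:,2]>z0)&(R[:,2]<z1)]
    print(n,len(R),rect(R[:,:2]) if len(R)>3 else '')
cv2.imwrite('pics/c5.png',cv2.hconcat([cv2.resize(cv2.imread('pics/s5.png')[160:330,250:450],None,fx=2,fy=2),cv2.resize(cv2.imread('pics/t5.png')[130:300,280:480],None,fx=2,fy=2)]))
E
```

```text
time: 21.02
ee_pos: [617.3, 238.4, 158.2]
ee_rot: [0.052, 0.999, 0.0, 0.0]
ft_force: [0.5, -0.6, -0.2]
gripper_width: 0.991
time: 21.65
ee_pos: [617.7, 236.4, 128.2]
ee_rot: [0.053, 0.999, 0.0, 0.001]
ft_force: [0.1, -0.1, 0.2]
gripper_width: 0.995
tin 665 (array([ 611.9, -266.7]), array([60.6, 59.9]), 17.5)
brush 1366 (array([ 453.5, -157.1]), array([ 43.9, 131.3]), 58.2)
```

View pics/c5.png

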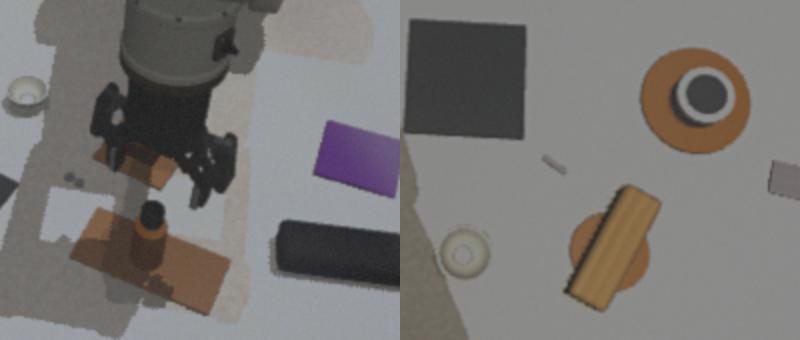

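The tin reads (611.9,-266.7), within 1.5 mm of its pad. The fingers straddle the bottle cap at crop (152,212). I'm descending and gripping the bottle body.

```bash
python3 -m creep '[[0,0,0,0,0,-2.5,8.5],[0,0,0,0,0,-2.5,8.5],[0,0,0,0,0,-2.2,8.5],[0,0,0,0,0,-1.6,8.5],[0,0,0,0,0,-0.6,8.5]]'
python3 -m creep '[[0,0,0,0,0,0,8.5],[0,0,0,0,0,0,6],[0,0,0,0,0,0,3],[0,0,0,0,0,0,3],[0,0,0,0,0,0,3]]'
python3 -m creep '[[0,0,0,0,0,0,3],[0,0,0,0,0,0,3],[0,0,0,0,0,0.5,3],[0,0,0,0,0,1,3],[0,0,0,0,0,0,3]]'
```

```text
time: 22.38
ee_pos: [617.2, 236.6, 32.5]
ee_rot: [0.052, 0.999, -0.0, -0.0]
ft_force: [0.5, 0.3, 0.1]
gripper_width: 0.996
time: 23.0
ee_pos: [617.6, 236.8, 33.9]
ee_rot: [0.052, 0.999, 0.0, 0.0]
ft_force: [-1.4, -0.4, 5.4]
gripper_width: 0.438
time: 23.62
ee_pos: [617.9, 236.9, 49.4]
ee_rot: [0.052, 0.999, 0.0, 0.001]
ft_force: [0.7, 0.7, -1.8]
gripper_width: 0.436
```

```bash
python3 -m creep '[[0,0,0,0,0,1.5,3],[0,0,0,0,0,1.5,3],[0,0,0,0.2,-2.2,0,3],[0,0,0,0.4,-4.2,0,3],[0,0,0,0.4,-4.2,0,3]]'
python3 -m creep '[[0,0,0,0.4,-4.2,0,3],[0,0,0,0.4,-4.2,0,3],[0,0,0,0.4,-4.2,0,3],[0,0,0,0.2,-2.2,0,3],[0,0,0,0,0,0,3]]'
python3 -m creep '[[0,0,0,0,0,-2,3],[0,0,0,0,0,-1.5,3],[0,0,0,0,0,-0.7,3],[0,0,0,0,0,0,3],[0,0,0,0,0,0,3]]'
```

```text
time: 24.25
ee_pos: [627.3, 128.8, 78.4]
ee_rot: [0.052, 0.999, -0.0, 0.0]
ft_force: [0.7, -0.1, -2.3]
gripper_width: 0.434
time: 24.88
ee_pos: [641.3, -18.9, 78.2]
ee_rot: [0.053, 0.999, -0.0, -0.0]
ft_force: [0.8, -0.0, -1.7]
gripper_width: 0.432
time: 25.5
ee_pos: [641.6, -17.1, 36.6]
ee_rot: [0.052, 0.999, -0.0, 0.0]
ft_force: [0.5, -0.7, -1.1]
gripper_width: 0.434
```

```bash
python3 -m creep '[[0,0,0,0,0,-0.2,3],[0,0,0,0,0,0,3],[0,0,0,0,0,0,3],[0,0,0,0,0,0,5],[0,0,0,0,0,0,8.5]]'
python3 -m creep '[[0,0,0,0,0,0,8.5],[0,0,0,0,0,0,8.5],[0,0,0,0,0,0,8.5],[0,0,0,0,0,0.5,8.5],[0,0,0,0,0,2,8.5]]'
python3 -m creep '[[0,0,0,0,0,4,8.5],[0,0,0,0,0,4,8.5],[0,0,0,0,0,2,8.5],[0,0,0,0,0,0,8.5],[0,0,0,0,0,0,8.5]]'
python3 -m creep '[[0,0,-0.15,-3.76,-2.8,0,8.5],[0,0,-0.15,-3.76,-2.8,0,8.5],[0,0,-0.15,-3.76,-2.8,0,8.5],[0,0,0,-3.76,-2.8,0,8.5],[0,0,0,-3.76,-2.8,0,8.5]]'
python3 -m creep '[[0,0,0,0,0,-4,8.5],[0,0,0,0,0,-4,8.5],[0,0,0,0,0,0,8.5],[0,0,0,0,0,0,8.5],[0,0,0,0,0,0,8.5]]'
python3 - <<'E'
from m import *
grab('scene','s6'); im,d=grab('top','t6'); P=cloud('top',d)
for n,(a,b,c,e),z0,z1 in [('cap',(270,120,360,208),95,108)]:
    R=P[b:e,a:c].reshape(-1,3); R=R[(R[:,2]>z0)&(R[:,2]<z1)]
    print(n,len(R),rect(R[:,:2]) if len(R)>3 else '')
q=read_state()['ee_rot']; print(2*np.degrees(np.arctan2(q[1],q[0]))-90)
cv2.imwrite('pics/c6.png',cv2.resize(cv2.imread('pics/s6.png')[120:290,130:330],None,fx=3,fy=3))
E
```

```text
time: 26.12
ee_pos: [641.5, -17.3, 34.5]
ee_rot: [0.052, 0.999, -0.0, 0.0]
ft_force: [0.5, -0.5, 0.1]
gripper_width: 0.776
time: 26.75
ee_pos: [640.9, -17.2, 59.3]
ee_rot: [0.052, 0.999, 0.0, -0.001]
ft_force: [0.5, -0.4, 0.3]
gripper_width: 0.997
time: 27.38
ee_pos: [641.1, -17.2, 158.9]
ee_rot: [0.052, 0.999, -0.0, -0.0]
ft_force: [0.7, 0.4, -0.6]
gripper_width: 0.994
time: 28.0
ee_pos: [451.7, -157.7, 158.3]
ee_rot: [0.274, 0.962, 0.0, -0.001]
ft_force: [0.1, -0.8, -0.2]
gripper_width: 0.997
time: 28.62
ee_pos: [454.1, -157.5, 80.7]
ee_rot: [0.274, 0.962, -0.0, 0.001]
ft_force: [0.6, 0.7, 0.6]
gripper_width: 0.994
cap 135 (array([640.9, -16.9]), array([24.2, 24.2]), 61.4)
58.22504402160172
```

View pics/c6.png

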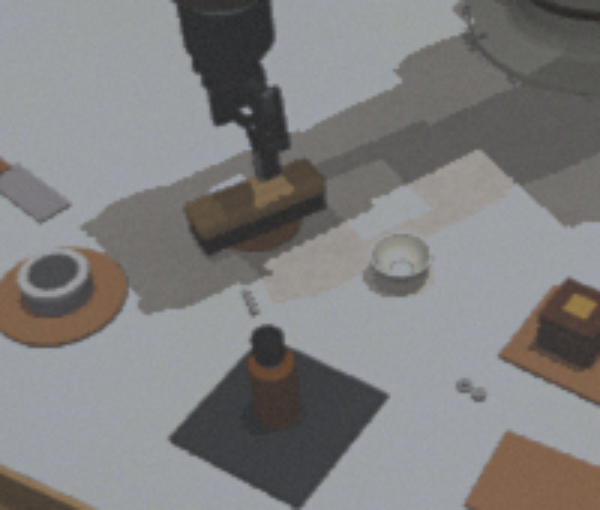

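The bottle stands upright on the slab, crop (275,380), with its cap at (640.9,-16.9). The gripper is above the middle of the brush. I'm gripping the brush.

```bash
python3 -m creep '[[0,0,0,0,0,-2.5,8.5],[0,0,0,0,0,-2.5,8.5],[0,0,0,0,0,-1.4,8.5],[0,0,0,0,0,-0.4,8.5],[0,0,0,0,0,0,8.5]]'
python3 -m creep '[[0,0,0,0,0,0,3.4],[0,0,0,0,0,0,3.4],[0,0,0,0,0,0,3.4],[0,0,0,0,0,0,3.4],[0,0,0,0,0,0,3.4]]' 40
python3 -m creep '[[0,0,0,0,0,0,3.4],[0,0,0,0,0,1,3.4],[0,0,0,0,0,3,3.4],[0,0,0,0,0,3,3.4],[0,0,0,0,0,0,3.4]]'
```

```text
time: 29.35
ee_pos: [453.7, -157.4, 11.8]
ee_rot: [0.274, 0.962, -0.0, 0.0]
ft_force: [-0.7, 0.2, 0.0]
gripper_width: 0.997
time: 29.98
ee_pos: [453.6, -157.4, 11.8]
ee_rot: [0.274, 0.962, -0.0, 0.0]
ft_force: [-1.9, 1.1, 6.0]
gripper_width: 0.486
time: 30.6
ee_pos: [454.4, -157.8, 83.8]
ee_rot: [0.274, 0.962, -0.0, 0.002]
ft_force: [-0.1, 0.0, -1.3]
gripper_width: 0.486
```

```bash
python3 -m creep '[[0,0,0,0,0,3,3.4],[0,0,0,0,0,3,3.4],[0,0,-0.1,1.0,2.0,0,3.4],[0,0,-0.135,1.5,3.98,0,3.4],[0,0,-0.135,1.6,3.98,0,3.4]]'
python3 -m creep '[[0,0,-0.135,1.6,3.98,0,3.4],[0,0,-0.135,1.6,3.98,0,3.4],[0,0,-0.135,1.6,3.98,0,3.4],[0,0,-0.135,1.6,3.98,0,3.4],[0,0,-0.125,1.6,3.98,0,3.4]]'
python3 -m creep '[[0,0,0,1.6,3.98,0,3.4],[0,0,0,1.6,3.98,0,3.4],[0,0,0,0.7,2,0,3.4],[0,0,0,0,0,0,3.4],[0,0,0,0,0,0,3.4]]'
python3 - <<'E'
from m import *
q=read_state()['ee_rot']; print(2*np.degrees(np.arctan2(q[1],q[0]))-90)
grab('top','t7')
for f,n,(a,b,c,e) in [('t6','obl',(150,160,240,208)),('t7','sr',(355,210,420,295))]:
    im=cv2.imread(f'pics/{f}.png'); m=cv2.inRange(cv2.cvtColor(im,cv2.COLOR_BGR2HSV),(3,90,30),(18,255,255))
    mm=np.zeros_like(m); mm[b:e,a:c]=m[b:e,a:c]
    p=plane('top',np.argwhere(mm)[:,::-1].astype(float),6)[:,:2]
    print(n,len(p),rect(p),p.mean(0),cv2.minEnclosingCircle(p.astype(np.float32)))
E
```

```text
time: 31.22
ee_pos: [494.4, -56.6, 140.8]
ee_rot: [0.448, 0.894, -0.0, -0.0]
ft_force: [-0.3, -0.6, -0.7]
gripper_width: 0.489
time: 31.85
ee_pos: [574.5, 142.7, 140.6]
ee_rot: [0.715, 0.699, -0.0, -0.0]
ft_force: [0.2, 0.3, -1.0]
gripper_width: 0.488
time: 32.48
ee_pos: [613.1, 240.0, 141.0]
ee_rot: [0.714, 0.7, -0.0, -0.0]
ft_force: [-0.4, 0.1, -1.6]
gripper_width: 0.489
-1.1113545551378223
obl 2768 (array([613.9, 239.5]), array([168.2,  77.8]), 89.1) [612.71601646 239.08698523] ((612.738525390625, 239.33653259277344), 91.18578338623047)
sr 1192 (array([ 449.8, -159.7]), array([80.6, 79.6]), 88.7) [ 449.83669725 -160.2922431 ] ((450.2665100097656, -160.26051330566406), 40.94379425048828)
```

```bash
python3 -m creep '[[0,0,0,0,0,-3,3.4],[0,0,0,0,0,-4,3.4],[0,0,0,0,0,-3,3.4],[0,0,0,0,0,0,3.4],[0,0,0,0,0,0,3.4]]'
python3 -m creep '[[0,0,0,0,0,-1.5,3.4],[0,0,0,0,0,-0.9,3.4],[0,0,0,0,0,-0.4,3.4],[0,0,0,0,0,0,3.4],[0,0,0,0,0,0,3.4]]'
python3 -m creep '[[0,0,0,0,0,0,5],[0,0,0,0,0,0,8.5],[0,0,0,0,0,0,8.5],[0,0,0,0,0,0,8.5],[0,0,0,0,0,0,8.5]]'
python3 -m creep '[[0,0,0,0,0,1,8.5],[0,0,0,0,0,4,8.5],[0,0,0,0,0,5,8.5],[0,0,0,0,0,5,8.5],[0,0,0,0,0,0,8.5]]'
```

```text
time: 33.15
ee_pos: [614.0, 240.6, 42.9]
ee_rot: [0.714, 0.7, 0.001, 0.0]
ft_force: [1.1, -0.2, -0.6]
gripper_width: 0.49
time: 33.78
ee_pos: [613.6, 241.0, 13.6]
ee_rot: [0.714, 0.7, 0.0, 0.0]
ft_force: [-0.0, -0.4, -1.7]
gripper_width: 0.489
time: 34.4
ee_pos: [613.4, 241.0, 13.3]
ee_rot: [0.714, 0.7, -0.0, -0.0]
ft_force: [-0.3, 1.0, 0.5]
gripper_width: 0.994
time: 35.02
ee_pos: [614.9, 241.4, 168.7]
ee_rot: [0.714, 0.7, 0.003, 0.002]
ft_force: [0.6, 0.3, -0.7]
gripper_width: 0.994
```

```bash
python3 -m creep '[[0,0,0,0.55,-5.16,0,8.5],[0,0,0,0.55,-5.16,0,8.5],[0,0,0,0.55,-5.16,0,8.5],[0,0,0,0.55,-5.16,0,8.5],[0,0,0,0.55,-5.16,0,8.5]]'
python3 -m creep '[[0,0,0,0,0,-3.5,8.5],[0,0,0,0,0,0,8.5],[0,0,0,0,0,0,8.5],[0,0,0,0,0,0,8.5],[0,0,0,0,0,0,8.5]]'
python3 - <<'E'
from m import *
im,d=grab('top','t8'); P=cloud('top',d)
for n,(a,b,c,e),z0,z1 in [('brush',(150,150,245,220),37,51),('box',(190,215,260,290),44,54)]:
    R=P[b:e,a:c].reshape(-1,3); R=R[(R[:,2]>z0)&(R[:,2]<z1)]
    print(n,len(R),rect(R[:,:2]) if len(R)>3 else '')
E
```

```text
time: 35.65
ee_pos: [640.6, -18.7, 163.1]
ee_rot: [0.714, 0.7, -0.0, -0.0]
ft_force: [0.5, 0.1, -0.2]
gripper_width: 0.994
time: 36.28
ee_pos: [641.2, -16.6, 129.2]
ee_rot: [0.714, 0.701, 0.0, 0.0]
ft_force: [0.0, 0.9, -0.5]
gripper_width: 0.999
brush 1241 (array([612.8, 241.9]), array([129.8,  41.1]), 88.7)
box 690 (array([459.9, 170.5]), array([52.1, 52.1]), 84.2)
```

Brush reads (612.8,241.9) against pad (613.9,239.7), and its angle differs by 0.4°. Next is the bottle.

```bash
python3 -m creep '[[0,0,0,0,0,-2.5,8.5],[0,0,0,0,0,-2.5,8.5],[0,0,0,0,0,-2.2,8.5],[0,0,0,0,0,-1.6,8.5],[0,0,0,0,0,-0.6,8.5]]'
python3 -m creep '[[0,0,0,0,0,0,8.5],[0,0,0,0,0,0,6],[0,0,0,0,0,0,3],[0,0,0,0,0,0,3],[0,0,0,0,0,0,3]]'
python3 -m creep '[[0,0,0,0,0,0,3],[0,0,0,0,0,0,3],[0,0,0,0,0,1,3],[0,0,0,0,0,2,3],[0,0,0,0,0,3,3]]'
python3 -m creep '[[0,0,0,-2,-1.5,0,3],[0,0,0,-4,-3,0,3],[0,0,0,-4,-3,0,3],[0,0,0,-4,-3,0,3],[0,0,0,-4,-3,0,3]]'
python3 -m creep '[[0,0,0,-1.1,-0.8,0,3],[0,0,0,0,0,0,3],[0,0,0,0,0,0,3],[0,0,0,0,0,-2,3],[0,0,0,0,0,0,3]]'
```

```text
time: 36.95
ee_pos: [640.7, -17.0, 33.6]
ee_rot: [0.714, 0.7, -0.0, -0.0]
ft_force: [0.1, 0.3, -0.6]
gripper_width: 0.995
time: 37.58
ee_pos: [641.1, -17.1, 34.8]
ee_rot: [0.714, 0.7, 0.0, 0.0]
ft_force: [-0.6, 0.3, 5.4]
gripper_width: 0.437
time: 38.2
ee_pos: [640.7, -17.0, 95.6]
ee_rot: [0.714, 0.7, -0.0, -0.0]
ft_force: [0.4, 0.5, -0.8]
gripper_width: 0.431
time: 38.83
ee_pos: [459.9, -152.9, 95.6]
ee_rot: [0.714, 0.7, 0.0, 0.001]
ft_force: [0.9, -1.4, -1.6]
gripper_width: 0.436
time: 39.45
ee_pos: [449.9, -159.1, 73.3]
ee_rot: [0.713, 0.701, -0.0, -0.001]
ft_force: [-0.5, 0.2, -0.7]
gripper_width: 0.431
```

```bash
python3 -m creep '[[0,0,0,0,-0.1,-2,3],[0,0,0,0,0,-1.2,3],[0,0,0,0,0,-0.4,3],[0,0,0,0,0,0,3],[0,0,0,0,0,0,3]]'
python3 -m creep '[[0,0,0,0,0,-0.3,3],[0,0,0,0,0,0,3],[0,0,0,0,0,0,3],[0,0,0,0,0,0,3],[0,0,0,0,0,0,3]]'
```

```text
time: 40.08
ee_pos: [450.2, -161.1, 38.8]
ee_rot: [0.714, 0.7, 0.0, 0.0]
ft_force: [1.3, 0.7, -1.9]
gripper_width: 0.434
time: 40.7
ee_pos: [449.9, -161.0, 35.3]
ee_rot: [0.714, 0.7, -0.0, -0.0]
ft_force: [-0.6, 0.2, -1.2]
gripper_width: 0.433
```

Release, rise, and clear away to the side of the base for a last look.

```bash
python3 -m creep '[[0,0,0,0,0,0,5],[0,0,0,0,0,0,8.5],[0,0,0,0,0,0,8.5],[0,0,0,0,0,0,8.5],[0,0,0,0,0,0,8.5]]'
python3 -m creep '[[0,0,0,0,0,1,8.5],[0,0,0,0,0,3,8.5],[0,0,0,0,0,4,8.5],[0,0,0,0,0,5,8.5],[0,0,0,0,0,5,8.5]]'
python3 -m creep '[[0,0,0,-3,-4,0,8.5],[0,0,0,-3,-4,0,8.5],[0,0,0,-3,-4,0,8.5],[0,0,0,-3,-4,0,8.5],[0,0,0,-3,-4,0,8.5]]'
python3 -m creep '[[0,0,0,0,0,0,8.5],[0,0,0,0,0,0,8.5],[0,0,0,0,0,0,8.5],[0,0,0,0,0,0,8.5],[0,0,0,0,0,0,8.5]]'
python3 - <<'E'
from m import *
grab('scene','s9'); im,d=grab('top','t9'); P=cloud('top',d)
for n,(a,b,c,e),z0,z1 in [('tin',(390,145,470,215),26,38),('cap',(350,200,430,290),95,108),('brush',(150,150,245,220),37,51),('box',(190,215,260,290),44,54),('dish',(290,235,335,280),15,40)]:
    R=P[b:e,a:c].reshape(-1,3); R=R[(R[:,2]>z0)&(R[:,2]<z1)]
    print(n,len(R),rect(R[:,:2]) if len(R)>3 else '')
E
```

```text
time: 41.32
ee_pos: [449.9, -161.0, 35.3]
ee_rot: [0.714, 0.7, -0.0, -0.0]
ft_force: [0.4, -0.7, -0.2]
gripper_width: 1.0
time: 41.95
ee_pos: [449.6, -160.9, 217.7]
ee_rot: [0.714, 0.7, 0.0, 0.0]
ft_force: [0.5, 0.5, -0.7]
gripper_width: 1.0
time: 42.58
ee_pos: [298.7, -362.1, 216.2]
ee_rot: [0.714, 0.7, -0.0, 0.0]
ft_force: [0.7, -0.3, -0.3]
gripper_width: 0.992
time: 43.2
ee_pos: [300.3, -360.7, 215.4]
ee_rot: [0.713, 0.701, -0.0, 0.0]
ft_force: [0.3, 0.4, -1.0]
gripper_width: 0.996
tin 662 (array([ 611.5, -267.6]), array([60.2, 60. ]), 25.7)
cap 158 (array([ 449.8, -162.6]), array([24.9, 24.2]), 37.0)
brush 1252 (array([612.8, 242. ]), array([129.8,  40.9]), 89.0)
box 691 (array([459.8, 170.5]), array([52.3, 51.9]), 83.9)
dish 348 (array([451. ,  -5.1]), array([55.4, 56.9]), 88.3)
```

View pics/s9.png

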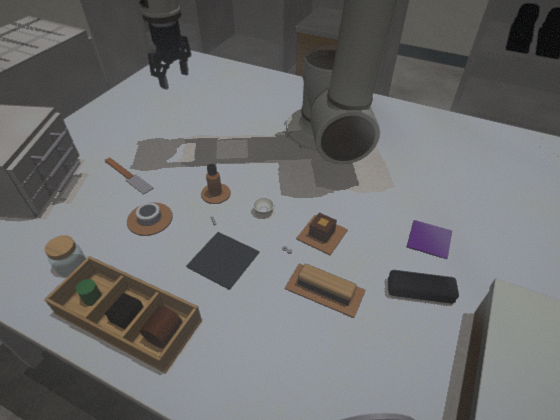

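View pics/t9.png

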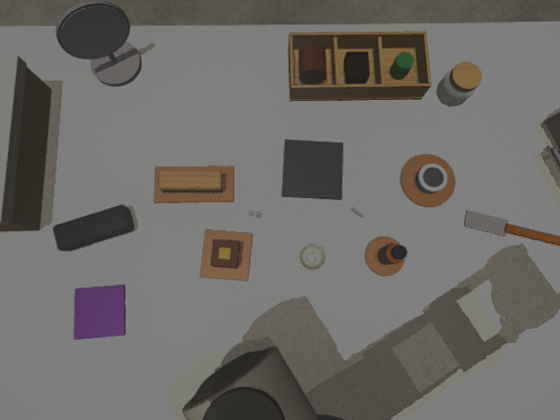

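Both views show every item upright and centred on its own pad: tin (432,180), bottle (388,255), box (226,253), brush (191,180). The bowl hasn't moved and the gripper is clear.

```bash
python3 -c "from cell import sign_off; print(sign_off())"
```

```text
the job is handed in; nothing more can be done
None
```

All four things now stand on their own pads, and the job was handed in at about 43 s of the 141 s allowed. I swapped the tin with the ring box and the bottle with the brush, parking the tin and then the bottle on the slate slab.

The last check from the top camera, before handing in, showed these offsets from the pad centres (limit 15 mm):

| Thing | Offset from pad centre | Angle to pad |
|---|---|---|
| Tin | about 2 mm | round, not judged |
| Bottle | about 2.5 mm | round, not judged |
| Ring box | under 1 mm | within 0.5° |
| Clothes brush | about 2.5 mm | within 0.5° |

The white bowl read the same position as at the start, and the bottle stood upright. The gripper was open and well clear of everything. No check failed or disagreed, and the camera calibration is good to about 2 mm. The hand-in reported no verdict.

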